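# Lock the bayonet lid on the polishing barrel

## Task

Close the polishing barrel: pick up its lid by the knob, set it in the barrel's mouth with its two lugs down through the two gaps, press it down gently against the spring until it bottoms, and turn it clockwise (seen from above) under that pressure as far as it goes, about a sixth of a turn, so that the lugs catch under the collar. Then let go: the lid must stay locked on its own. Do not lean hard on the barrel, and leave the other things on the bench where they are.

Things in the scene. Friction and masses are not known exactly. Their poses are not given: they have to be found in the camera images.
- barrel: Upright steel barrel fixed to the bench: foot 116 mm wide, body 100 mm, on its neck a screw collar 94 mm wide. Origin: centre of underside, z up. The collar's flat top face stands 95 to 115 mm above the origin, screwed on differently each time, firm during the job and NOT measured: feel or see it. Depths D below are counted down from that top face. Pressing over 30 N is too hard (70 N with the turning force at the stop).
- mouth (a point): On the barrel's axis, 95 mm above its origin (the collar's lowest possible top face; the point does not follow the collar). The mouth is a round bore of radius 28.5 mm. Two gaps in its rim, along the barrel's +x and -x, each 50 degrees wide, reach out to radius 37 mm: the lugs go down only there, the lid either way round (half a turn apart).
- notch (a point): A point 32 mm from the axis, in the middle of a notch, 61 degrees clockwise (from above) of the +x gap. From a gap's middle clockwise: gap to 25 degrees, tooth 25 to 38 (underside D = 9 mm), notch 38 to 84 (roof underside D = 6 mm), solid stop block 84 to 155. The same for the -x gap. The lid cannot turn anticlockwise out of a gap.
- pad_top (a point): Middle of the mouth, 90 mm above the barrel's origin, fixed. Here is a spring pad 20 mm wide, its top at D = 5 mm when free. It goes straight down: 3 N at first, 0.9 N more per mm, hard bottom after 11.5 mm (13.4 N). The lid's underside must be below D = 14 mm (11.5 N) to pass the teeth. Press to about 14 N, turn clockwise 61 to 64 degrees to the stop, let go: the spring lifts the lid to D = 11 mm, locked.
- lid: Loose lid, 0.10 to 0.21 kg, upright on the bench. Origin: centre of underside, z up. Steel plug of radius 27 mm, 18 mm high; at its foot two flat steel lugs, 5 mm thick, 40 degrees wide, along the lid's +x and -x, out to radius 35 mm, seen from above (same after half a turn). On top a plain round black knob 40 mm across, from 18 to 50 mm above the underside, to grip.
- hammer: Bystander: hammer, 240 mm long, lying on the bench. Origin at its middle underneath, handle to its -x.
- mandrel: Bystander: tapered steel ring mandrel, 220 mm long, 24 mm thick, lying along its x axis between the barrel and the lid. Origin at the middle, on the bench.
- loupe: Bystander: black eye loupe, 28 mm across and 22 mm high with a steel mount reaching 38 mm along its x. Origin under the lens.
- band: Bystander: brass ring, 24 mm across, 7 mm high, lying flat. Origin: centre of the underside.
Things that resemble listed ones, but are neither listed nor needed, are in the scene too. What is shaped like the lid but orange or pink is not meant.

How it is judged:
By the outcome, as a careful person would: the job done as asked, in the order asked, and still so for the second after the job is handed in, with the robot touching nothing.
It also fails if it takes over 61 s, if anything falls off the work surface, if the arm or the gripper's body presses on something with over 40 N, if the wrist force passes 120 N, or if a joint passes its speed limit or range.

## Robot

A 6-joint arm with a two-finger parallel gripper is mounted at the origin on the work surface. World frame = base frame: x ahead of the robot, y to its left, z up, the work surface at z = 0. Lengths are in m, angles in rad, forces in N, time in s.
With the tool pointing down it reaches from about 0.35 to 0.925 m from the base axis. Payload 6.4 kg.
Tool frame: the origin (TCP) lies on the centre line of the jaws, within the pads' length; the fingertips stand 8 mm ahead of it and the grasp point (between the pads) lies 11 mm behind it; z points along the fingers, y is the direction in which the jaws open and shut (so a half turn about z gives the same grasp; the last joint's range is limited). The gripper opens to 94 mm and grips with 3 to 60 N. Pads are 16 mm wide; open, the fingers measure 119 mm over their backs; the gripper's body (75 mm by 177 mm) begins 78 mm behind the grasp point.
Start: joints at [1.072, 0.245, 1.558, -0, 1.339, -0.174], TCP at [0.207, 0.616, 0.213] pointing down, gripper open.
Joint ranges: [-3.13, 3.13], [-1.02, 2.26], [0.13, 2.54], [-0.95, 4.09], [0.21, 2.88], [-2.74, 2.74]. Speed limits (rad/s): [2.57, 2.57, 3.14, 3.14, 3.14, 3.14].

## Interface

Orientations are given as a unit quaternion [x, y, z, w].
In Python, from bench import observe, grab_frame, sign_off gives the robot as it stands.
- The arm moves only by the tool move_arm, never from a script. Its argument "deltas" is one flat list of numbers, 6 for each row, row after row: the shift along the tool's x, y, z in m, then the turn, a rotation vector about the tool's x, y, z in rad. In form: [x, y, z, wx, wy, wz, x, y, z, wx, wy, wz, ...]. A call has 1 to 20 rows; each row shifts and turns the pose as measured when the row begins, along the tool's axes as they then stand; what a row does not reach is not made up. A row lasts 1/8 s, in which the tool goes at most 62.5 mm and 10.7 degrees, less where a joint would pass 70% of its speed; a pose out of reach is approached as far as the arm can. A call is refused whole if a number of a shift passes 0.0625 or a number of a turn 0.188, either way. A call with a gripper value outside its range is refused whole. "fingers" is the opening, from 0 (shut) to 1 (fully open), set as the call begins (left out, the last holds). The fingers move at their own pace and stop on an object; "force" is the grip in N (left out, the last holds). Time passes only in rows, so rows that do not move let the fingers close. It gives the time, the measured TCP pose, the force and the opening at its end, in the units of the state.
- observe(): the state, without advancing time (a new reading comes with each control period).
- grab_frame(name): name is "scene" or "side" or "wrist"; returns a dict with "image" (420x560x3 uint8, blue, green, red), "camera_matrix" (3x3 intrinsics, pixels), "pose" (4x4, takes a point from camera to world coordinates); the wrist camera has in their place "mount" (4x4, takes a point from camera to tool coordinates, whose origin is the TCP and whose axes are the flange's). Camera axes: x right, y down, z forward; pixel columns grow to the right and rows downward; lengths in m; the calibration is good to about 2 mm. A picture is of the moment at which its call begins: read the wrist's pose just before it. There is no depth.
- sign_off(): hands the job in, once; it reports no verdict.
The state is a dict: "time": time; "joints": joint angles; "joint_velocities": joint speeds; "joint_torque": joint torques, N m; "tool_pos": TCP position; "eef_rot": TCP orientation; "ft_force": force on the tool from outside, world axes, zero at the start; "wrist_torque": the same for the moment, N m; "width": opening from 0.0 (shut) to 1.0 (fully open).
Only numpy, scipy, OpenCV 4.12 (cv2) and the standard library are available. Lean on these libraries where they do the work, as an engineer would, in place of code of your own. Each camera call takes 0.05 s, during which the arm holds its last target. There are 200 camera calls.

## Working session

There is one attempt and no reset: what is moved stays moved. The work goes in short steps, Python scripts to look and compute and a tool call to move; the robot and the scene stay as the last step left them, time stands still between calls to the robot, and variables do not carry over. Pictures are saved under pics/ and viewed, about 8 in all and at most 12, crops included, and the job is handed in when it is done.

Besides the shell and the picture viewer there is one more tool, called after "Request:" in YAML: its name, and indented under it one key for each argument. move_arm: Moves the arm, as the interface text tells. Its arguments: {"type":"object","properties":{"deltas":{"type":"array","items":{"type":"number"}},"fingers":{"type":"number"},"force":{"type":"number"}},"required":["deltas"]}

```bash
mkdir -p pics; ls; python3 - <<'E'
from bench import *
import cv2,numpy as np
s=observe();print(s['time'],s['tool_pos'],s['eef_rot'],s['ft_force'],s['width'])
a=grab_frame('scene');b=grab_frame('side')
for n,f in(('scene',a),('side',b)):
    cv2.imwrite(f'pics/{n}0.png',f['image']);print(n,f['camera_matrix'].tolist(),np.round(f['pose'],4).tolist())
w=grab_frame('wrist');cv2.imwrite('pics/wrist0.png',w['image']);print(w['camera_matrix'].tolist(),np.round(w['mount'],4).tolist())
E
```

```text
pics
0.0 [0.20713901 0.61550614 0.21238614] [ 1.61682122e-01  9.86842449e-01 -8.80373107e-04 -3.12980053e-04] [ 1.03512558 -0.2988318   0.38905304] 0.9988936899459616
scene [[470.4137999103833, 0.0, 278.4773599419159], [0.0, 470.4137999103833, 213.40824569255088], [0.0, 0.0, 1.0]] [[-0.8471, 0.359, -0.3918, 0.887], [0.5312, 0.5497, -0.6447, 0.5313], [-0.0161, -0.7543, -0.6564, 0.6734], [0.0, 0.0, 0.0, 1.0]]
side [[465.4459109651031, 0.0, 276.12058958963246], [0.0, 465.4459109651031, 209.69482489503815], [0.0, 0.0, 1.0]] [[0.6978, -0.389, 0.6015, -0.0054], [-0.7161, -0.3978, 0.5735, -0.5561], [0.0162, -0.831, -0.5561, 0.5966], [0.0, 0.0, 0.0, 1.0]]
[[342.1708521655039, 0.0, 279.6645371488194], [0.0, 342.1708521655039, 216.66386820150663], [0.0, 0.0, 1.0]] [[0.0001, -0.9596, -0.2815, 0.0833], [1.0, -0.0, 0.0004, -0.0007], [-0.0004, -0.2815, 0.9596, -0.1716], [0.0, 0.0, 0.0, 1.0]]
```

View pics/scene0.png

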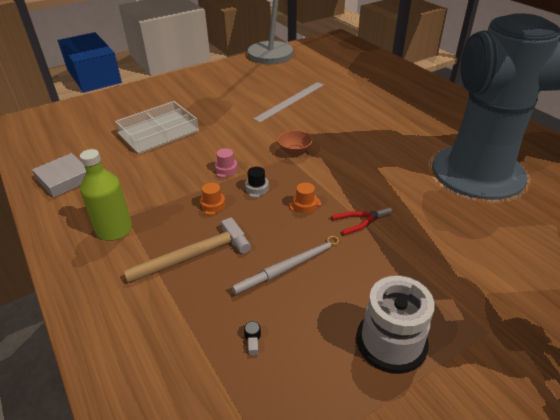

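View pics/side0.png

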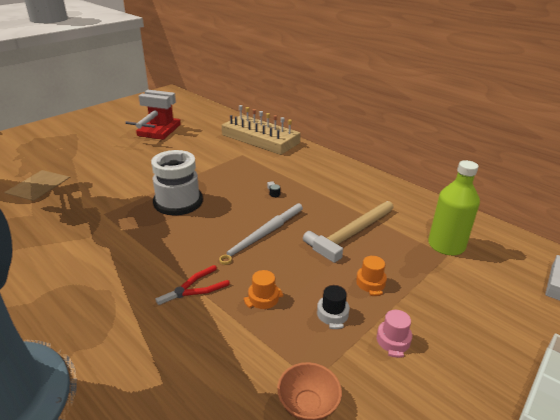

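Scene picture: the lid, with steel plug and black knob, is at (257,181). Lookalikes are orange (211,198), orange (305,197) and pink (225,162). In the side picture the lid is at (334,304) and the barrel at (176,180). I choose the black-knobbed one and check it in close crops.

```bash
cat > h.py <<'E'
import numpy as np,cv2
from bench import *
from scipy.spatial.transform import Rotation as R
def ray(f,u,v,P=None):
    P=f['pose'] if P is None else P
    d=P[:3,:3]@np.linalg.inv(f['camera_matrix'])@[u,v,1];return P[:3,3],d/np.linalg.norm(d)
def onz(f,u,v,z,P=None):
    o,d=ray(f,u,v,P);return o+d*(z-o[2])/d[2]
def proj(f,X,P=None):
    P=f['pose'] if P is None else P
    c=(np.atleast_2d(X)-P[:3,3])@P[:3,:3];p=c@f['camera_matrix'].T;return p[:,:2]/p[:,2:]
def wpose(f,s):
    T=np.eye(4);T[:3,:3]=R.from_quat(s['eef_rot']).as_matrix();T[:3,3]=s['tool_pos'];return T@f['mount']
E
python3 - <<'E'
from h import *
a=grab_frame('scene');b=grab_frame('side')
def tri(p,q):
    A=np.zeros((3,3));y=np.zeros(3)
    for o,d in(ray(a,*p),ray(b,*q)):
        M=np.eye(3)-np.outer(d,d);A+=M;y+=M@o
    return np.linalg.solve(A,y)
print('knobtop',tri((257,172.5),(335,294)),onz(a,257,172.5,.05),onz(b,335,294,.05))
print('collar',tri((401,298),(175,160)),onz(a,401,298,.105),onz(b,175,160,.105))
def crop(f,x,y,w,h,k):return cv2.resize(f['image'][y:y+h,x:x+w],None,fx=k,fy=k,interpolation=cv2.INTER_CUBIC)
im=np.vstack([np.hstack([crop(a,220,150,80,60,5),crop(b,295,270,80,60,5)]),np.hstack([crop(a,350,270,100,75,4),crop(b,130,140,100,75,4)])])
cv2.imwrite('pics/c1.png',im)
E
```

```text
knobtop [ 0.47825325 -0.23368986  0.04476896] [ 0.48090504 -0.22601026  0.05      ] [ 0.47500017 -0.23737283  0.05      ]
collar [0.50107537 0.24224896 0.11033047] [0.4958583  0.24038491 0.105     ] [0.50756533 0.24934652 0.105     ]
```

View pics/c1.png

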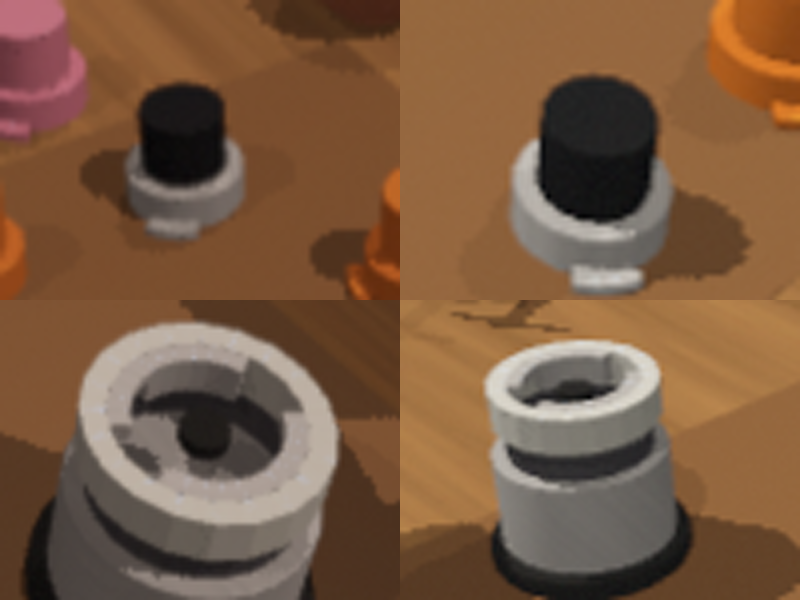

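The crops confirm it: black knob on a steel plug, with one lug visible facing each camera. The barrel shows its gaps and the pad. I'll fly over the barrel first for a wrist view.

Request:
move_arm:
  deltas: [-0.04, -0.026, -0.001, 0, 0, 0, -0.04, -0.026, -0.001, 0, 0, 0, -0.04, -0.026, -0.001, 0, 0, 0, -0.04, -0.026, -0.001, 0, 0, 0, -0.04, -0.026, -0.001, 0, 0, 0, -0.04, -0.026, -0.001, 0, 0, 0, -0.04, -0.026, -0.001, 0, 0, 0, -0.04, -0.026, -0.001, 0, 0, 0, -0.04, -0.026, -0.001, 0, 0, 0, -0.036, -0.024, 0, 0, 0, 0, 0, 0, 0, 0, 0, 0]

```text
time: 1.62
tool_pos: [0.5088, 0.2336, 0.222]
eef_rot: [0.161, 0.987, -0.0, 0.0]
ft_force: [0.7, 0.1, -0.3]
width: 1.001
```

```bash
cat > snap.py <<'E'
import sys,pickle
from h import *
s=observe();f=grab_frame('wrist');P=wpose(f,s);n=sys.argv[1]
cv2.imwrite(f'pics/{n}.png',f['image']);pickle.dump((f['image'],f['camera_matrix'],P),open(f'pics/{n}.pkl','wb'))
print(s['time'],s['tool_pos'],s['eef_rot'],s['ft_force'])
E
python3 snap.py wb
```

```text
1.625 [0.50884897 0.23359787 0.2219703 ] [ 1.60704601e-01  9.87002426e-01 -1.01586898e-04  4.82414610e-04] [ 0.72548437  0.10714257 -0.32398508]
```

View pics/wb.png

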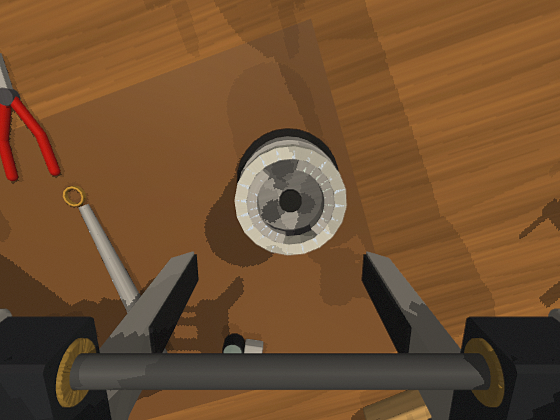

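The wrist view shows the collar centred near (291,200), about 111 px across, with the pad at (291,201). I'll enlarge it with fitted outlines to find the gaps.

```bash
python3 - <<'E'
import pickle
from h import *
im,K,P=pickle.load(open('pics/wb.pkl','rb'));f=dict(camera_matrix=K)
print('cam',P[:3,3])
g=cv2.cvtColor(im,cv2.COLOR_BGR2GRAY)
# pad blob
m=(g<45).astype(np.uint8);n,l,st,c=cv2.connectedComponentsWithStats(m[180:222,268:314]);
for i in range(1,n):
    if st[i,4]>100: print(st[i],c[i]+[268,180],onz(f,*(c[i]+[268,180]),.09,P))
# rectified top view at collar z (x right = world x, y up), 0.15mm/px
for z in(.105,):
    X0=np.array([.505,.246]);N=600;r=.055
    q=np.array([[X0[0]-r,X0[1]+r,z],[X0[0]+r,X0[1]+r,z],[X0[0]+r,X0[1]-r,z],[X0[0]-r,X0[1]-r,z]])
    H=cv2.getPerspectiveTransform(proj(f,q,P).astype(np.float32),np.float32([[0,0],[N,0],[N,N],[0,N]]))
    o=cv2.warpPerspective(im,H,(N,N),flags=cv2.INTER_CUBIC)
    cv2.imwrite('pics/rect.png',o)
E
```

```text
cam [0.4294745  0.25941179 0.39348401]
[ 12  10  22  22 388] [290.04381443 200.45876289] [0.50264129 0.24503564 0.09      ]
```

View pics/rect.png

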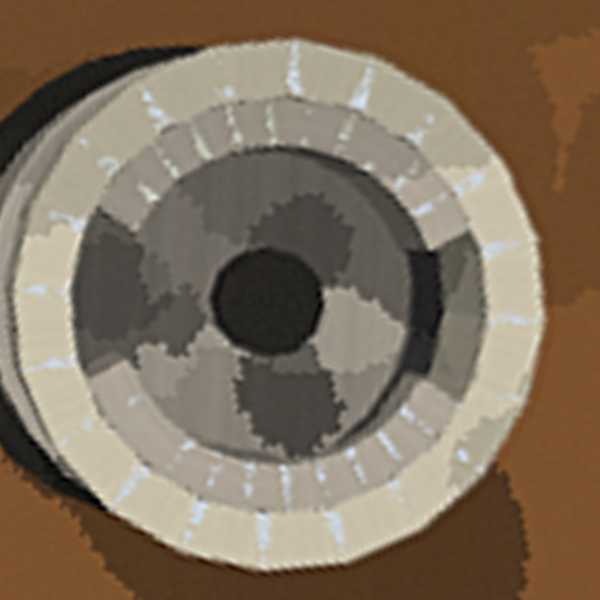

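Request:
move_arm:
  deltas: [0, 0, 0, 0, 0, 0.18, 0, 0, 0, 0, 0, 0.18, 0, 0, 0, 0, 0, 0.18, 0, 0, 0, 0, 0, 0.18, 0, 0, 0, 0, 0, 0.18, 0, 0, 0, 0, 0, 0.18, 0, 0, 0, 0, 0, 0.18, 0, 0, 0, 0, 0, 0.18, 0, 0, 0, 0, 0, 0.15, 0, 0, 0, 0, 0, 0]

```text
time: 2.92
tool_pos: [0.4982, 0.2467, 0.2207]
eef_rot: [0.826, 0.563, -0.001, -0.002]
ft_force: [-0.9, -0.3, -0.2]
width: 1.0
```

```bash
python3 snap.py wb2; cat > rect.py <<'E'
import pickle
from h import *
def rect(n,X0,z,r=.055,N=500):
    im,K,P=pickle.load(open(f'pics/{n}.pkl','rb'));f=dict(camera_matrix=K)
    q=np.array([[X0[0]-r,X0[1]+r,z],[X0[0]+r,X0[1]+r,z],[X0[0]+r,X0[1]-r,z],[X0[0]-r,X0[1]-r,z]])
    H=cv2.getPerspectiveTransform(proj(f,q,P).astype(np.float32),np.float32([[0,0],[N,0],[N,N],[0,N]]))
    return cv2.warpPerspective(im,H,(N,N),flags=cv2.INTER_CUBIC)
E
python3 - <<'E'
from rect import *
print(observe()['joints'])
a=grab_frame('scene')
for nm,u,v,z in(('lid',257,173,.05),('or1',305,188,.05),('or2',211,188,.05),('pink',225,154,.05),('bottlefoot',110,230,0),('bottletop',90,157,.17),('hammerhead',237,235,.02),('band',333,240,.003),('bowl',295,140,.03)): print(nm,onz(a,u,v,z)[:2].round(3))
for n in('wb','wb2'):
    im,K,P=pickle.load(open(f'pics/{n}.pkl','rb'))
    print(n,P[:3,3],proj(dict(camera_matrix=K),[.499,.246,.108],P))
X0=(.499,.2458);o=[]
for n in('wb','wb2'):
    i=rect(n,X0,.113,N=390)
    for r,c in((47,(0,0,255)),(37,(0,255,0))):cv2.circle(i,(195,195),int(r/110*390),c,1)
    cv2.line(i,(195,195),(195+170,195),(255,0,0),1);cv2.drawMarker(i,(195,195),(0,0,255),0,10)
    o.append(i)
cv2.imwrite('pics/r2.png',np.hstack(o))
E
```

```text
2.925 [0.49824745 0.2467121  0.22073052] [ 0.82647043  0.56297502 -0.00110572 -0.0021288 ] [-0.87142272 -0.33877336 -0.24635331]
[0.2541063  0.0210803  1.7914614  0.00342207 1.3326138  0.62749565]
lid [ 0.482 -0.224]
or1 [ 0.423 -0.12 ]
or2 [ 0.593 -0.232]
pink [ 0.507 -0.332]
bottlefoot [ 0.812 -0.28 ]
bottletop [ 0.801 -0.3  ]
hammerhead [ 0.602 -0.1  ]
band [0.438 0.003]
bowl [ 0.317 -0.318]
wb [0.4294745  0.25941179 0.39348401] [[290.41900768 201.16909068]]
wb2 [0.52842769 0.32278372 0.39237079] [[282.51173532 215.18990242]]
```

View pics/r2.png

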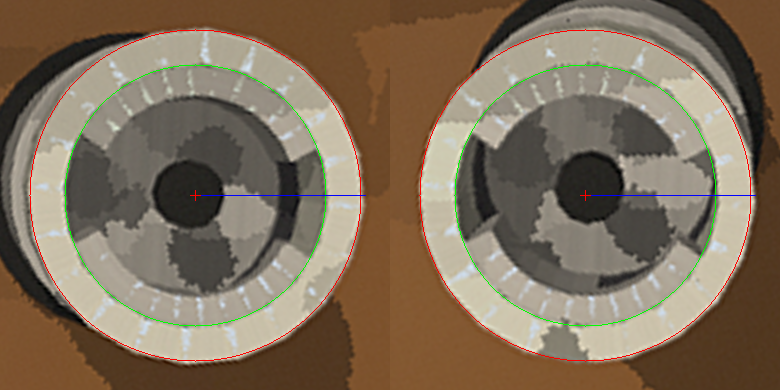

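Both views agree: collar centre (0.499, 0.246), top z≈0.113, gap axis at about -3.8°. Next is the lid, avoiding the neighbours by opening the jaws along about 50°.

Request:
move_arm:
  deltas: [-0.045, 0.0155, 0, 0, 0, 0, -0.045, 0.0155, 0, 0, 0, 0, -0.045, 0.0155, 0, 0, 0, 0, -0.045, 0.0155, 0, 0, 0, 0, -0.045, 0.0155, 0, 0, 0, 0, -0.045, 0.0155, 0, 0, 0, 0, -0.045, 0.0155, 0, 0, 0, 0, -0.045, 0.0155, 0, 0, 0, 0, -0.045, 0.0155, 0, 0, 0, 0, -0.045, 0.0155, 0, 0, 0, 0, 0, 0, 0.005, 0, 0, -0.178, 0, 0, 0.005, 0, 0, -0.178, 0, 0, 0.005, 0, 0, -0.178, 0, 0, 0.005, 0, 0, -0.178, 0, 0, 0, 0, 0, -0.178, 0, 0, 0, 0, 0, -0.178, 0, 0, 0, 0, 0, -0.178, 0, 0, 0, 0, 0, 0, 0, 0, 0, 0, 0, 0]
  fingers: 0.65
  force: 40

```text
time: 5.4
tool_pos: [0.4837, -0.2392, 0.2]
eef_rot: [0.304, 0.953, 0.001, -0.0]
ft_force: [1.1, 0.3, 0.6]
width: 0.647
```

```bash
python3 snap.py wl; python3 - <<'E'
from rect import *
print(observe()['joints'])
im,K,P=pickle.load(open('pics/wl.pkl','rb'));f=dict(camera_matrix=K);print(P[:3,3])
i=rect('wl',(.477,-.231),.0,r=.06,N=560)
cv2.imwrite('pics/rl.png',i)
E
```

```text
5.4 [ 0.48374224 -0.23919563  0.20001221] [ 3.03927901e-01  9.52693984e-01  1.34258877e-03 -4.49103058e-04] [1.10220582 0.25777187 0.56077312]
[-6.70587927e-01 -9.57387946e-05  1.85169615e+00  2.32229637e-03
  1.29174105e+00 -1.62464608e+00]
[ 0.4155355  -0.19227736  0.37174496]
```

View pics/rl.png

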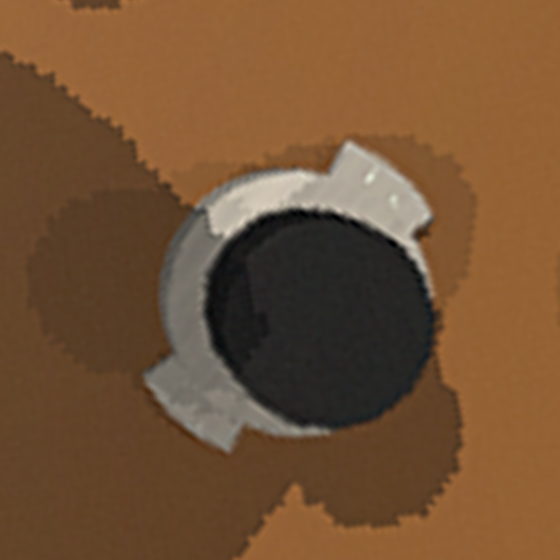

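The lid centre is at (0.4779, -0.2337), with the lug axis at 49.3°. In this rectified crop the lugs are at (390,180) and (188,414) and the knob at about (328,321). Descending now.

Request:
move_arm:
  deltas: [0.008, 0.001, 0.01, 0, 0, 0, 0, 0, 0.02, 0, 0, 0, 0, 0, 0.02, 0, 0, 0, 0, 0, 0.02, 0, 0, 0, 0, 0, 0.02, 0, 0, 0, 0, 0, 0.02, 0, 0, 0, 0, 0, 0.01, 0, 0, 0, 0, 0, 0, 0, 0, 0]

```text
time: 6.45
tool_pos: [0.4739, -0.2297, 0.0725]
eef_rot: [0.306, 0.952, 0.002, -0.002]
ft_force: [0.4, -0.6, 0.5]
width: 0.648
```

Request:
move_arm:
  deltas: [-0.0055, -0.001, 0.008, 0, 0, 0, 0, 0, 0, 0, 0, 0, 0, 0, 0, 0, 0, 0]

```text
time: 6.82
tool_pos: [0.4791, -0.2347, 0.0656]
eef_rot: [0.306, 0.952, 0.002, -0.001]
ft_force: [0.5, -0.0, -0.5]
width: 0.65
```

Request:
move_arm:
  deltas: [0.0012, 0, 0.01, 0, 0, 0, 0, 0, 0.01, 0, 0, 0, 0, 0, 0.009, 0, 0, 0, 0, 0, 0.003, 0, 0, 0, 0, 0, 0, 0, 0, 0, 0, 0, 0, 0, 0, 0]

```text
time: 7.58
tool_pos: [0.4779, -0.2338, 0.0313]
eef_rot: [0.306, 0.952, 0.002, -0.001]
ft_force: [0.9, 0.1, 0.2]
width: 0.651
```

```bash
python3 -c "
from bench import *
s=observe();print(s['time'],s['tool_pos'],s['eef_rot'],s['ft_force'])"
```

```text
7.575 [ 0.47792845 -0.23375588  0.03134228] [ 0.30625425  0.95194772  0.00165209 -0.00106359] [0.9071609  0.07263908 0.2430509 ]
```

Request:
move_arm:
  deltas: [0, 0, 0, 0, 0, 0, 0, 0, 0, 0, 0, 0, 0, 0, 0, 0, 0, 0, 0, 0, 0, 0, 0, 0, 0, 0, 0, 0, 0, 0, 0, 0, 0, 0, 0, 0]
  fingers: 0
  force: 35

```text
time: 8.32
tool_pos: [0.4784, -0.234, 0.032]
eef_rot: [0.306, 0.952, 0.001, -0.0]
ft_force: [-0.9, -0.5, -0.8]
width: 0.415
```

Request:
move_arm:
  deltas: [0, 0, -0.005, 0, 0, 0, 0, 0, -0.015, 0, 0, 0, 0, 0, -0.025, 0, 0, 0, 0, 0, -0.03, 0, 0, 0, 0, 0, -0.03, 0, 0, 0, 0, 0, -0.03, 0, 0, 0, 0, 0, -0.02, 0, 0, 0, 0, 0, 0, 0, 0, 0, 0, 0, 0, 0, 0, 0]

```text
time: 9.45
tool_pos: [0.4778, -0.2341, 0.1972]
eef_rot: [0.306, 0.952, 0.001, 0.001]
ft_force: [-0.4, 0.3, -2.0]
width: 0.419
```

Lifted; the width is 0.419 and the wrist carries about 2 N. Now I'll rotate and carry it over the barrel.

Request:
move_arm:
  deltas: [0, 0, 0, 0, 0, 0.12, 0, 0, 0, 0, 0, 0.16, 0, 0, 0, 0, 0, 0.16, 0, 0, 0, 0, 0, 0.16, 0, 0, 0, 0, 0, 0.16, 0, 0, 0, 0, 0, 0.12, 0, 0, 0, 0, 0, 0.045, 0.02, 0.0034, 0, 0, 0, 0, 0.04, 0.0034, 0, 0, 0, 0, 0.05, 0.0034, 0, 0, 0, 0, 0.05, 0.0034, 0, 0, 0, 0, 0.05, 0.0034, 0, 0, 0, 0, 0.05, 0.0034, 0, 0, 0, 0, 0.05, 0.0034, 0, 0, 0, 0, 0.05, 0.0034, 0, 0, 0, 0, 0.05, 0.0034, 0, 0, 0, 0, 0.04, 0.003, 0, 0, 0, 0, 0.03, 0, 0, 0, 0, 0, 0, 0, 0, 0, 0, 0, 0, 0, 0, 0, 0, 0]

```text
time: 11.95
tool_pos: [0.4973, 0.2776, 0.1852]
eef_rot: [0.704, 0.71, -0.004, -0.016]
ft_force: [-0.4, 0.4, -1.2]
width: 0.422
```

```bash
python3 snap.py wc; cat > st.py <<'E'
from h import *
s=observe();M=R.from_quat(s['eef_rot']).as_matrix();p=s['tool_pos']
print('t',s['time'],'p',np.round(p,4),'yang',np.degrees(np.arctan2(M[1,1],M[0,1])).round(2),'z',M[:,2].round(4),'F',np.round(s['ft_force'],1),'T',np.round(s['wrist_torque'],2),'w',round(s['width'],3))
print('to axis, tool frame mm',(M.T@(np.array([.499,.2458,p[2]])-p)*1e3).round(1))
E
python3 st.py; python3 - <<'E'
from h import *
f=grab_frame('side');im=f['image']
g=grab_frame('scene')['image']
o=np.hstack([cv2.resize(im[80:230,115:255],None,fx=2.8,fy=2.8),cv2.resize(g[220:370,330:470],None,fx=2.8,fy=2.8)]);cv2.imwrite('pics/carry.png',o);print(o.shape)
E
```

```text
11.95 [0.49733816 0.27759528 0.18519024] [ 0.70384986  0.71015654 -0.00385355 -0.01606907] [-0.36143085  0.43484923 -1.24749037]
t 12.0 p [0.4974 0.2774 0.1852] yang 0.49 z [-0.0283  0.0175 -0.9994] F [ 0.8  0.2 -1.9] T [-0.11  0.08  0.04] w 0.42
to axis, tool frame mm [-31.6   1.3  -0.6]
(420, 784, 3)
```

View pics/carry.png

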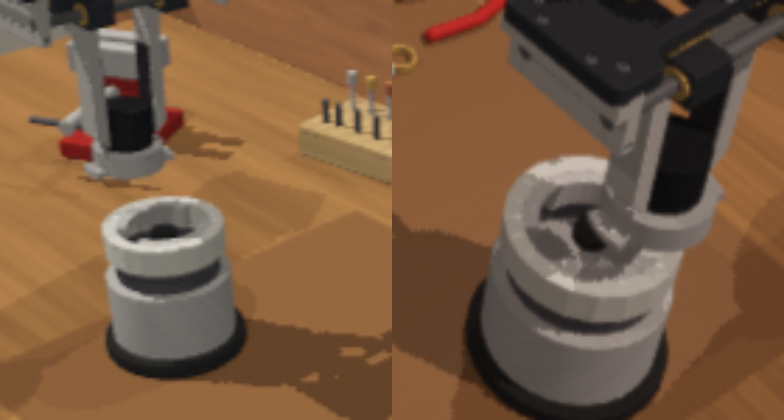

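View pics/wc.png

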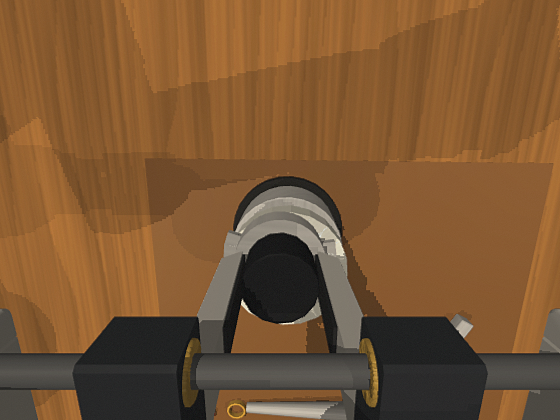

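The lid is held upright with its lugs along the jaw line, and it sits about 32 mm past the axis with a small tilt. I'll correct both.

Request:
move_arm:
  deltas: [-0.01, 0, 0, -0.014, -0.009, -0.007, -0.01, 0, 0, -0.014, -0.009, -0.007, -0.01, 0.001, 0, 0, 0, 0, 0, 0, 0, 0, 0, 0, 0, 0, 0, 0, 0, 0]

```text
time: 12.72
tool_pos: [0.5, 0.2425, 0.1857]
eef_rot: [0.701, 0.714, 0.001, 0.002]
ft_force: [0.8, 0.4, -1.8]
width: 0.418
```

```bash
cat >> st.py <<'E'
rv=M.T@np.cross(M[:,2],[0,0,-1]);print('tilt fix',rv.round(4),'wz to 1.3deg',np.radians(np.degrees(np.arctan2(M[1,1],M[0,1]))-1.3).round(4))
E
python3 st.py
```

```text
t 12.725 p [0.5    0.2425 0.1857] yang 1.04 z [ 0.0034 -0.0015 -1.    ] F [ 0.8  0.4 -1.8] T [-0.09  0.02 -0.02] w 0.418
to axis, tool frame mm [ 3.4 -0.9 -0. ]
tilt fix [ 0.0033  0.0015 -0.    ] wz to 1.3deg -0.0045
```

Request:
move_arm:
  deltas: [0.0026, -0.0007, 0.01, 0.003, 0.0015, -0.004, 0, 0, 0.01, 0, 0, 0, 0, 0, 0.008, 0, 0, 0, 0, 0, 0.003, 0, 0, 0, 0, 0, 0, 0, 0, 0]

```text
time: 13.35
tool_pos: [0.4985, 0.2457, 0.1513]
eef_rot: [0.699, 0.715, -0.001, -0.001]
ft_force: [-0.1, -0.3, -2.1]
width: 0.421
```

```bash
python3 st.py
```

```text
t 13.35 p [0.4985 0.2457 0.1513] yang 1.35 z [-1.9e-03 -2.0e-04 -1.0e+00] F [-0.1 -0.3 -2.1] T [-0.07  0.06 -0.02] w 0.421
to axis, tool frame mm [ 0.1  0.5 -0. ]
tilt fix [-0.0019  0.0002  0.    ] wz to 1.3deg 0.0008
```

Request:
move_arm:
  deltas: [0, 0.0003, 0.002, -0.002, 0, 0, 0, 0, 0.002, 0, 0, 0, 0, 0, 0.002, 0, 0, 0, 0, 0, 0.0015, 0, 0, 0, 0, 0, 0, 0, 0, 0]

```text
time: 13.98
tool_pos: [0.4995, 0.2458, 0.1442]
eef_rot: [0.699, 0.715, 0.001, 0.001]
ft_force: [0.2, 0.5, -2.3]
width: 0.418
```

```bash
python3 st.py
```

```text
t 13.975 p [0.4995 0.2458 0.1442] yang 1.34 z [ 1.8e-03  2.0e-04 -1.0e+00] F [ 0.2  0.5 -2.3] T [-0.02  0.13  0.05] w 0.418
to axis, tool frame mm [-0.  -0.5 -0. ]
tilt fix [ 0.0018 -0.0002  0.    ] wz to 1.3deg 0.0007
```

Request:
move_arm:
  deltas: [0, -0.0003, 0.0015, 0, 0, 0, 0, 0, 0.0015, 0, 0, 0, 0, 0, 0.0015, 0, 0, 0, 0, 0, 0, 0, 0, 0]

```text
time: 14.48
tool_pos: [0.4993, 0.246, 0.1396]
eef_rot: [0.699, 0.715, 0.001, 0.001]
ft_force: [0.7, 0.5, -1.6]
width: 0.417
```

```bash
python3 st.py
```

```text
t 14.475 p [0.4993 0.246  0.1396] yang 1.34 z [ 2.3e-03  5.0e-04 -1.0e+00] F [ 0.7  0.5 -1.6] T [-0.05  0.08  0.02] w 0.417
to axis, tool frame mm [-0.1 -0.3 -0. ]
tilt fix [ 0.0023 -0.0005  0.    ] wz to 1.3deg 0.0007
```

Request:
move_arm:
  deltas: [0, -0.0002, 0.0015, 0.001, 0, 0, 0, 0, 0.0015, 0, 0, 0, 0, 0, 0.0015, 0, 0, 0, 0, 0, 0, 0, 0, 0]

```text
time: 14.98
tool_pos: [0.4994, 0.246, 0.1365]
eef_rot: [0.699, 0.715, 0.001, 0.0]
ft_force: [-2.3, -1.0, 3.0]
width: 0.422
```

```bash
python3 st.py
```

```text
t 14.975 p [0.4994 0.246  0.1365] yang 1.35 z [ 1.5e-03  3.0e-04 -1.0e+00] F [-2.3 -1.   3. ] T [-0.17  0.54  0.  ] w 0.422
to axis, tool frame mm [-0.2 -0.4 -0. ]
tilt fix [ 0.0015 -0.0003  0.    ] wz to 1.3deg 0.0009
```

Request:
move_arm:
  deltas: [-0.0003, -0.0006, 0.0015, 0, 0, 0, 0, 0, 0.0012, 0, 0, 0, 0, 0, 0, 0, 0, 0]

```text
time: 15.35
tool_pos: [0.4993, 0.246, 0.1347]
eef_rot: [0.699, 0.715, 0.001, 0.001]
ft_force: [-2.7, -0.7, 5.0]
width: 0.421
```

```bash
python3 st.py
```

```text
t 15.35 p [0.4993 0.246  0.1347] yang 1.35 z [ 0.0028  0.001  -1.    ] F [-2.7 -0.7  5. ] T [-0.18  0.55  0.05] w 0.421
to axis, tool frame mm [-0.2 -0.3 -0. ]
tilt fix [ 0.0029 -0.0009  0.    ] wz to 1.3deg 0.0009
```

The contact stiffness is about 1 N/mm, so the lid is on the spring pad and in the mouth. I'll keep pressing and ease off the side force.

Request:
move_arm:
  deltas: [-0.0003, -0.001, 0.002, 0.002, 0, 0, 0, 0, 0.002, 0, 0, 0, 0, 0, 0.002, 0, 0, 0, 0, 0, 0, 0, 0, 0]

```text
time: 15.85
tool_pos: [0.4994, 0.246, 0.1312]
eef_rot: [0.699, 0.715, 0.001, 0.001]
ft_force: [-3.4, -1.4, 7.8]
width: 0.418
```

```bash
python3 st.py
```

```text
t 15.85 p [0.4994 0.246  0.1312] yang 1.36 z [ 0.0028  0.0014 -1.    ] F [-3.4 -1.4  7.8] T [-0.32  0.88 -0.04] w 0.418
to axis, tool frame mm [-0.2 -0.4 -0. ]
tilt fix [ 0.0028 -0.0013 -0.    ] wz to 1.3deg 0.0011
```

Request:
move_arm:
  deltas: [-0.0003, -0.0008, 0.002, 0.002, 0, 0, -0.0003, -0.0008, 0.002, 0, 0, 0, -0.0003, -0.0008, 0.001, 0, 0, 0, 0, 0, 0, 0, 0, 0]

```text
time: 16.35
tool_pos: [0.4993, 0.246, 0.1307]
eef_rot: [0.699, 0.715, 0.003, 0.001]
ft_force: [-5.2, -0.7, 8.3]
width: 0.418
```

```bash
python3 st.py
```

```text
t 16.35 p [0.4993 0.246  0.1307] yang 1.36 z [ 0.0058  0.0032 -1.    ] F [-5.2 -0.7  8.3] T [-0.36  1.11  0.  ] w 0.418
to axis, tool frame mm [-0.2 -0.3 -0. ]
tilt fix [ 0.0059 -0.0031 -0.    ] wz to 1.3deg 0.0011
```

Request:
move_arm:
  deltas: [0, -0.002, 0, 0.005, -0.002, 0, 0, -0.002, 0, 0.005, -0.002, 0, 0, 0, 0, 0, 0, 0]

```text
time: 16.73
tool_pos: [0.4994, 0.246, 0.1343]
eef_rot: [0.699, 0.716, 0.002, 0.002]
ft_force: [-2.9, -0.2, 4.8]
width: 0.419
```

```bash
python3 st.py
```

```text
t 16.725 p [0.4994 0.246  0.1343] yang 1.37 z [ 6.2e-03 -3.0e-04 -1.0e+00] F [-2.9 -0.2  4.8] T [-0.16  0.95  0.07] w 0.419
to axis, tool frame mm [-0.2 -0.4 -0. ]
tilt fix [ 0.0062  0.0005 -0.    ] wz to 1.3deg 0.0012
```

The reading is ambiguous because the lid stays pinned sideways, so I'll look (picture 10).

```bash
python3 - <<'E'
from h import *
f=grab_frame('side');g=grab_frame('scene')
o=np.hstack([cv2.resize(f['image'][120:220,130:230],None,fx=4,fy=4,interpolation=2),cv2.resize(g['image'][250:350,350:450],None,fx=4,fy=4,interpolation=2)])
cv2.imwrite('pics/ins.png',o)
E
```

```text
(no output)
```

View pics/ins.png

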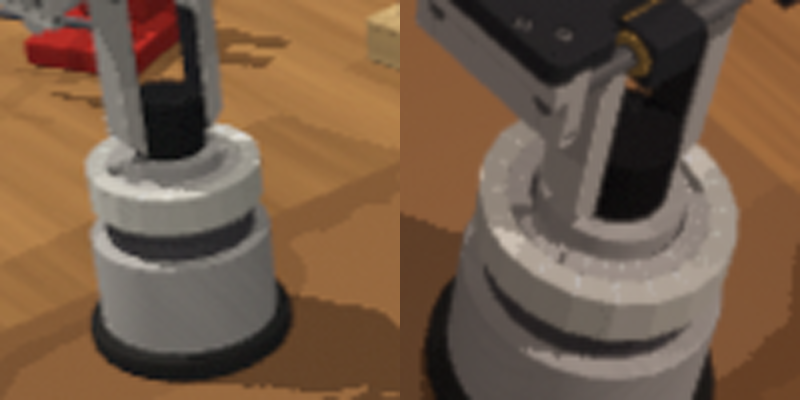

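The lid is clearly sunk in the mouth, with most of the plug below the collar top in both views. A zero row lets the arm sag back, so I'll keep pressing in every row.

Request:
move_arm:
  deltas: [0, -0.001, 0.003, 0.004, 0, 0, 0, -0.001, 0.003, 0.004, 0, 0, 0, -0.001, 0.003, 0.004, 0, 0]

```text
time: 17.2
tool_pos: [0.4995, 0.2461, 0.1285]
eef_rot: [0.699, 0.716, 0.0, 0.001]
ft_force: [-3.1, -1.3, 10.3]
width: 0.42
```

```bash
python3 st.py
```

```text
t 17.2 p [0.4995 0.2461 0.1285] yang 1.38 z [ 1.6e-03 -2.0e-04 -1.0e+00] F [-3.1 -1.3 10.3] T [-0.35  0.7  -0.06] w 0.42
to axis, tool frame mm [-0.3 -0.5 -0. ]
tilt fix [ 0.0016  0.0002 -0.    ] wz to 1.3deg 0.0014
```

Request:
move_arm:
  deltas: [0, -0.001, 0.0035, 0.002, 0, 0, 0, -0.001, 0.0035, 0.001, 0, 0]

```text
time: 17.45
tool_pos: [0.4996, 0.2462, 0.1271]
eef_rot: [0.698, 0.716, 0.0, 0.001]
ft_force: [-10.5, -4.0, 25.9]
width: 0.418
```

```bash
python3 st.py
```

```text
t 17.45 p [0.4996 0.2462 0.1271] yang 1.4 z [ 1.7e-03 -6.0e-04 -1.0e+00] F [-10.5  -4.   25.9] T [-0.86  2.24  0.03] w 0.418
to axis, tool frame mm [-0.4 -0.6 -0. ]
tilt fix [ 0.0017  0.0007 -0.    ] wz to 1.3deg 0.0018
```

Bottomed at TCP z 0.1271. I'll ease off at once and start turning with small steps.

Request:
move_arm:
  deltas: [0, -0.001, 0, 0, 0, 0, 0, -0.001, 0.0015, 0, 0, 0.03]

```text
time: 17.7
tool_pos: [0.4995, 0.2462, 0.1293]
eef_rot: [0.709, 0.705, 0.002, 0.002]
ft_force: [-2.9, -1.5, 9.9]
width: 0.419
```

```bash
python3 st.py
```

```text
t 17.7 p [0.4995 0.2462 0.1293] yang -0.34 z [ 5.9e-03 -9.0e-04 -1.0e+00] F [-2.9 -1.5  9.9] T [-0.28  0.57  0.03] w 0.419
to axis, tool frame mm [-0.4 -0.5 -0. ]
tilt fix [0.0059 0.0009 0.    ] wz to 1.3deg -0.0286
```

Request:
move_arm:
  deltas: [0, -0.001, 0.0025, 0.003, 0, 0.05, 0, -0.001, 0.0022, 0.002, 0, 0.08, 0, -0.001, 0.0022, 0.002, 0, 0.08]

```text
time: 18.08
tool_pos: [0.5003, 0.2467, 0.1278]
eef_rot: [0.781, 0.624, 0.003, 0.002]
ft_force: [-2.5, -1.5, 11.6]
width: 0.42
```

```bash
python3 st.py
```

```text
t 18.075 p [0.5003 0.2467 0.1278] yang -12.72 z [ 7.8e-03  4.0e-04 -1.0e+00] F [-2.5 -1.5 11.6] T [-0.41  0.66  0.04] w 0.42
to axis, tool frame mm [-1.2 -1.1 -0. ]
tilt fix [ 0.0075 -0.0021  0.    ] wz to 1.3deg -0.2446
```

Request:
move_arm:
  deltas: [-0.0008, -0.001, 0.0022, 0.005, -0.001, 0.09, -0.0008, -0.001, 0.0022, 0.004, -0.001, 0.09, -0.0005, -0.001, 0.0022, 0.003, 0, 0.09]

```text
time: 18.45
tool_pos: [0.5016, 0.2467, 0.1274]
eef_rot: [0.86, 0.51, 0.004, -0.0]
ft_force: [-2.6, -0.3, 11.5]
width: 0.415
```

```bash
python3 st.py
```

```text
t 18.45 p [0.5016 0.2467 0.1274] yang -28.67 z [ 0.0069  0.005  -1.    ] F [-2.6 -0.3 11.5] T [-0.49  0.71  0.04] w 0.415
to axis, tool frame mm [-2.  -1.8 -0. ]
tilt fix [ 0.0037 -0.0077 -0.    ] wz to 1.3deg -0.5231
```

Request:
move_arm:
  deltas: [-0.001, -0.001, 0.0022, 0.003, -0.004, 0.09, -0.001, -0.001, 0.0022, 0.002, -0.004, 0.09, -0.001, -0.001, 0.0022, 0.002, -0.003, 0.09]

```text
time: 18.82
tool_pos: [0.5024, 0.2467, 0.1273]
eef_rot: [0.923, 0.386, 0.003, 0.0]
ft_force: [-3.9, -1.8, 11.7]
width: 0.419
```

```bash
python3 st.py
```

```text
t 18.825 p [0.5024 0.2467 0.1273] yang -44.62 z [ 0.0063  0.0019 -1.    ] F [-3.9 -1.8 11.7] T [-0.3   0.75  0.1 ] w 0.419
to axis, tool frame mm [-3.1 -1.8 -0. ]
tilt fix [ 0.0032 -0.0058  0.    ] wz to 1.3deg -0.8014
```

Request:
move_arm:
  deltas: [-0.001, -0.001, 0.0022, 0.003, -0.004, 0.08, -0.001, -0.001, 0.0022, 0.002, -0.004, 0.08, -0.001, -0.001, 0.0022, 0.002, -0.003, 0.06]

```text
time: 19.2
tool_pos: [0.5023, 0.2471, 0.1272]
eef_rot: [0.96, 0.279, 0.001, 0.001]
ft_force: [-3.4, -2.8, 12.9]
width: 0.417
```

```bash
python3 st.py
```

```text
t 19.2 p [0.5023 0.2471 0.1272] yang -57.55 z [ 2.2e-03 -4.0e-04 -1.0e+00] F [-3.4 -2.8 12.9] T [-0.57  1.    0.27] w 0.417
to axis, tool frame mm [-3.5 -0.7 -0. ]
tilt fix [ 0.0015 -0.0016 -0.    ] wz to 1.3deg -1.0271
```

Request:
move_arm:
  deltas: [-0.001, -0.001, 0.002, 0.001, -0.001, 0.05, -0.001, -0.001, 0.002, 0.001, -0.001, 0.05, -0.001, -0.001, 0.002, 0.001, 0, 0.05]

```text
time: 19.58
tool_pos: [0.5023, 0.2476, 0.1274]
eef_rot: [0.978, 0.208, 0.004, 0.002]
ft_force: [0.4, -2.0, 9.0]
width: 0.418
```

```bash
python3 st.py
```

```text
t 19.575 p [0.5023 0.2476 0.1274] yang -65.98 z [ 0.0087 -0.002  -1.    ] F [ 0.4 -2.   9. ] T [-0.39  0.05  0.87] w 0.418
to axis, tool frame mm [-3.7  0.3 -0. ]
tilt fix [ 0.0054 -0.0072 -0.    ] wz to 1.3deg -1.1742
```

Request:
move_arm:
  deltas: [-0.0005, 0, 0.0025, 0.002, -0.003, 0.03, -0.0005, 0, 0.0025, 0.002, -0.003, 0.03]

```text
time: 19.82
tool_pos: [0.5025, 0.2474, 0.1272]
eef_rot: [0.984, 0.18, 0.001, 0.001]
ft_force: [-9.0, -2.8, 18.8]
width: 0.417
```

```bash
python3 st.py
```

```text
t 19.825 p [0.5025 0.2474 0.1272] yang -69.21 z [ 0.003  -0.0018 -1.    ] F [-9.  -2.8 18.8] T [-0.49  2.09  0.79] w 0.417
to axis, tool frame mm [-3.8  0.3 -0. ]
tilt fix [ 0.0028 -0.0022  0.    ] wz to 1.3deg -1.2307
```

Torque has plateaued at about 0.8 Nm while the tool angle still creeps, so the lid is at the stop and the grip is slipping. I'll release the pressure gradually.

Request:
move_arm:
  deltas: [0, 0, 0, 0, 0, 0, 0, 0, -0.001, 0, 0, 0, 0, 0, -0.001, 0, 0, 0, 0, 0, -0.0005, 0, 0, 0]

```text
time: 20.32
tool_pos: [0.5019, 0.2474, 0.1282]
eef_rot: [0.983, 0.183, 0.001, 0.002]
ft_force: [1.0, 0.7, -0.7]
width: 0.417
```

```bash
python3 st.py
```

```text
t 20.325 p [0.5019 0.2474 0.1282] yang -68.94 z [ 0.0029 -0.0031 -1.    ] F [ 1.   0.7 -0.7] T [ 0.12 -0.01  0.53] w 0.417
to axis, tool frame mm [-3.3  0.4 -0. ]
tilt fix [ 0.0039 -0.0016  0.    ] wz to 1.3deg -1.2258
```

Request:
move_arm:
  deltas: [0, 0, 0, 0, 0, 0, 0, 0, 0, 0, 0, 0, 0, 0, 0, 0, 0, 0, 0, 0, 0, 0, 0, 0, 0, 0, 0, 0, 0, 0]
  fingers: 0.62

```text
time: 20.95
tool_pos: [0.5021, 0.2471, 0.1281]
eef_rot: [0.983, 0.181, 0.001, 0.001]
ft_force: [-0.1, -0.8, -0.2]
width: 0.621
```

Request:
move_arm:
  deltas: [0, 0, -0.01, 0, 0, 0, 0, 0, -0.02, 0, 0, 0, 0, 0, -0.02, 0, 0, 0, 0, 0, -0.02, 0, 0, 0, -0.01, 0, -0.03, 0, 0, 0, -0.01, 0, -0.02, 0, 0, 0, 0, 0, 0, 0, 0, 0, 0, 0, 0, 0, 0, 0]

```text
time: 21.95
tool_pos: [0.4833, 0.2404, 0.2559]
eef_rot: [0.984, 0.181, 0.003, 0.001]
ft_force: [-1.8, 0.1, -1.2]
width: 0.624
```

```bash
python3 st.py; python3 snap.py wf; python3 - <<'E'
from rect import *
f=grab_frame('side');g=grab_frame('scene')
r=rect('wf',(.499,.2458),.111,N=400)
z=lambda i:cv2.resize(i,(400,300),interpolation=2)
c=np.vstack([z(f['image'][120:210,115:235]),z(g['image'][260:350,340:460])])
o=np.hstack([c,cv2.copyMakeBorder(r,0,200,0,0,0)]);cv2.imwrite('pics/fin.png',o)
E
```

```text
t 21.95 p [0.4833 0.2404 0.2559] yang -69.18 z [ 0.0062 -0.0014 -1.    ] F [-1.8  0.1 -1.2] T [-0.03  0.17 -0.03] w 0.624
to axis, tool frame mm [16.6  0.6  0.1]
tilt fix [ 0.0035 -0.0053  0.    ] wz to 1.3deg -1.23
21.95 [0.48326362 0.24040409 0.25585974] [0.98352815 0.18072725 0.00291183 0.00124925] [-1.78213741  0.14698642 -1.21050724]
```

View pics/fin.png

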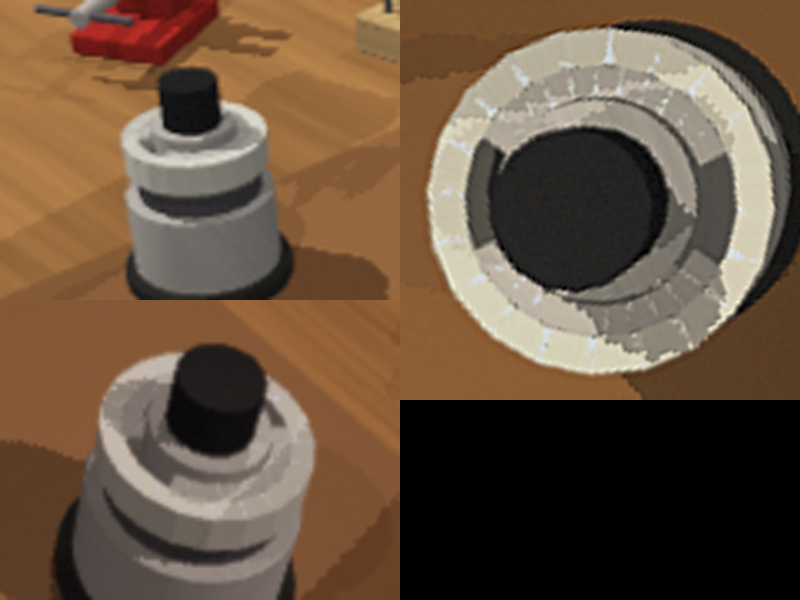

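The picture shows the lid sitting upright in the mouth, with both gaps (482,195 and 715,200 in the right panel) empty of lugs. I'll check its height and tilt by fitting a knob model in three cameras.

```bash
python3 - <<'E'
from h import *
from scipy.optimize import least_squares
s=observe();fs=[]
for n in('wrist','side','scene'):
    f=grab_frame(n);P=wpose(f,s) if n=='wrist' else f['pose']
    fs.append((n,f,P))
t=np.linspace(0,2*np.pi,73)[:-1];ring=np.c_[np.cos(t),np.sin(t),0*t]
def sil(f,P,c,tx,ty,r=.02,h=.032):
    Rm=R.from_rotvec([tx,ty,0]).as_matrix()
    pts=np.vstack([r*ring,r*ring+[0,0,h]])@Rm.T+c
    return cv2.convexHull(proj(f,pts,P).astype(np.float32))[:,0]
K=4;obs=[]
for n,f,P in fs:
    c=proj(f,[.499,.2458,.135],P)[0].astype(int);w=60 if n=='wrist' else 35
    x0,y0=c-w;g=f['image'][y0:y0+2*w,x0:x0+2*w].max(2)
    G=cv2.resize(g,None,fx=K,fy=K,interpolation=cv2.INTER_LINEAR)
    m=(G<70).astype(np.uint8)
    nn,l,st,cc=cv2.connectedComponentsWithStats(m)
    ctr=proj(f,[.499,.2458,.138],P)[0];k=l[int((ctr[1]-y0)*K),int((ctr[0]-x0)*K)]
    m=cv2.morphologyEx((l==k).astype(np.uint8),cv2.MORPH_OPEN,np.ones((13,13)))
    hl=cv2.convexHull(cv2.findContours(m,0,1)[0][0])[:,0]
    obs.append(((hl+.5)/K-.5+[x0,y0]));print(n,'k',k,'solidity',m.sum()/cv2.contourArea(hl.astype(np.float32)))
def res(p,ids=(0,1,2)):
    o=[]
    for i in ids:
        n,f,P=fs[i];h=sil(f,P,p[:3],p[3],p[4])
        hh=h.reshape(-1,1,2)
        a=np.array([cv2.pointPolygonTest(hh,(float(u),float(v)),True) for u,v in obs[i]]);
        q=obs[i].astype(np.float32).reshape(-1,1,2)
        b=np.array([cv2.pointPolygonTest(q,(float(u),float(v)),True) for u,v in h])
        o+=[a/np.sqrt(len(a)),b/np.sqrt(len(b))]
    return np.concatenate([x[:] for x in o]) 
for ids in((0,1,2),(1,2),(0,),(1,),(2,)):
    # pad fixed order ok: hull size of model varies -> use scalar-moment residuals via Nelder-Mead
    from scipy.optimize import minimize
    b=minimize(lambda p:(res(p*[.01,.01,.01,.1,.1],ids)**2).sum(),np.array([49.9,24.6,11.9,0,0]),method='Nelder-Mead',options=dict(maxiter=1500,xatol=1e-4,fatol=1e-5,initial_simplex=np.array([[49.9,24.6,11.9,0,0]]*6)+np.vstack([np.zeros(5),np.eye(5)*.3])))
    p=b.x*[.01,.01,.01,.1,.1];print(ids,'c',p[:3].round(4),'tilt deg',np.degrees(p[3:]).round(1),'top z',round(p[2]+.032,4),b.fun)
E
```

```text
wrist k 13 solidity 0.9940215095688338
side k 4 solidity 1.0073610971059797
scene k 1 solidity 1.0005120731082837
(0, 1, 2) c [0.4989 0.2452 0.1172] tilt deg [-2.5  1.5] top z 0.1492 4.546230307061625
(1, 2) c [0.4979 0.2437 0.1178] tilt deg [-9.2 10.6] top z 0.1498 1.6058780686625527
(0,) c [0.4982 0.2456 0.113 ] tilt deg [-0.6 -1. ] top z 0.145 0.664110309816735
(1,) c [0.5404 0.3123 0.08  ] tilt deg [1.6 1. ] top z 0.112 0.08341219434644152
(2,) c [0.482  0.2312 0.0901] tilt deg [-0.7 -1.7] top z 0.1221 0.1351536691751978
```

The fit is inconclusive: the combined fit puts the knob top at z≈0.149, but fits from fewer cameras scatter. I'll touch the knob top lightly with closed fingers. Locked, it should meet at TCP ≈0.159; under the tooth, ≈0.156; still down, ≈0.153.

Request:
move_arm:
  deltas: [0.008, 0, 0.01, 0, 0, 0, 0.007, 0, 0.02, 0, 0, 0, 0, 0, 0.02, 0, 0, 0, 0, 0, 0.015, 0, 0, 0, 0, 0, 0.008, 0, 0, 0, 0, 0, 0, 0, 0, 0, 0, 0, 0, 0, 0, 0]
  fingers: 0
  force: 10

```text
time: 23.12
tool_pos: [0.4991, 0.246, 0.1771]
eef_rot: [0.984, 0.181, 0.001, 0.001]
ft_force: [-0.5, 0.0, -0.1]
width: 0.007
```

```bash
python3 st.py
```

```text
t 23.125 p [0.4991 0.246  0.1771] yang -69.19 z [ 0.0034 -0.0021 -1.    ] F [-0.5  0.  -0.1] T [-0.04  0.16 -0.  ] w 0.007
to axis, tool frame mm [-0.2  0.2  0. ]
tilt fix [ 0.0031 -0.0024 -0.    ] wz to 1.3deg -1.2303
```

Request:
move_arm:
  deltas: [0, 0, 0.006, 0, 0, 0, 0, 0, 0.005, 0, 0, 0, 0, 0, 0.002, 0, 0, 0, 0, 0, 0, 0, 0, 0]

```text
time: 23.62
tool_pos: [0.4999, 0.2462, 0.1646]
eef_rot: [0.984, 0.181, 0.003, 0.001]
ft_force: [1.1, 1.4, 0.0]
width: 0.008
```

Request:
move_arm:
  deltas: [0, 0, 0.001, 0, 0, 0]

```text
time: 23.75
tool_pos: [0.5001, 0.2463, 0.1638]
eef_rot: [0.984, 0.181, 0.003, 0.001]
ft_force: [-0.5, 0.2, 0.2]
width: 0.005
```

Request:
move_arm:
  deltas: [0, 0, 0.001, 0, 0, 0]

```text
time: 23.88
tool_pos: [0.5001, 0.2463, 0.1628]
eef_rot: [0.984, 0.181, 0.003, 0.001]
ft_force: [-0.5, -0.5, -0.8]
width: 0.003
```

Request:
move_arm:
  deltas: [0, 0, 0.001, 0, 0, 0, 0, 0, 0.001, 0, 0, 0]

```text
time: 24.12
tool_pos: [0.5002, 0.2463, 0.1608]
eef_rot: [0.984, 0.181, 0.003, 0.001]
ft_force: [0.3, -0.4, -0.8]
width: 0.004
```

Request:
move_arm:
  deltas: [0, 0, 0.001, 0, 0, 0]

```text
time: 24.25
tool_pos: [0.5002, 0.2463, 0.1597]
eef_rot: [0.984, 0.181, 0.003, 0.001]
ft_force: [-0.6, 0.4, 1.1]
width: 0.008
```

Request:
move_arm:
  deltas: [0, 0, 0.001, 0, 0, 0]

```text
time: 24.38
tool_pos: [0.5004, 0.2464, 0.1591]
eef_rot: [0.984, 0.181, 0.003, 0.001]
ft_force: [-1.5, -0.7, 6.0]
width: 0.004
```

Contact came at TCP ≈0.1595, so the knob top is at ≈0.151. That matches the locked height (D≈11), so I'll retreat.

Request:
move_arm:
  deltas: [0, 0, -0.005, 0, 0, 0, 0, 0, -0.02, 0, 0, 0, 0, 0, -0.03, 0, 0, 0, 0, 0, -0.03, 0, 0, 0, 0, 0, -0.02, 0, 0, 0, 0, 0, 0, 0, 0, 0, 0, 0, 0, 0, 0, 0]

```text
time: 25.25
tool_pos: [0.499, 0.2463, 0.2668]
eef_rot: [0.984, 0.181, 0.003, 0.001]
ft_force: [-0.6, -0.3, -0.2]
width: 0.006
```

```bash
python3 - <<'E'
from h import *
import cv2
f=grab_frame('side')['image'];a=cv2.imread('pics/side0.png')
d=cv2.absdiff(f,a).max(2);m=(d>40).astype(np.uint8)
n,l,st,c=cv2.connectedComponentsWithStats(m)
print([(st[i][:5].tolist()) for i in range(1,n) if st[i,4]>25])
g=grab_frame('scene')['image'];d=cv2.absdiff(g,cv2.imread('pics/scene0.png')).max(2)
n,l,st,c=cv2.connectedComponentsWithStats((d>40).astype(np.uint8));print([(st[i][:5].tolist()) for i in range(1,n) if st[i,4]>25])
cv2.imwrite('pics/end.png',np.hstack([cv2.resize(f,(400,300)),cv2.resize(g,(400,300))]))
E
```

```text
[[107, 0, 98, 97, 2716], [138, 5, 6, 6, 31], [161, 140, 33, 27, 490], [41, 182, 63, 52, 1549], [98, 201, 150, 190, 10937], [249, 203, 51, 17, 476], [0, 209, 12, 80, 550], [249, 210, 136, 184, 10847], [258, 270, 17, 15, 184], [184, 288, 10, 4, 26], [348, 309, 17, 17, 184], [14, 323, 148, 70, 3257], [294, 369, 32, 49, 938]]
[[415, 0, 53, 75, 2451], [470, 0, 90, 36, 1226], [517, 0, 17, 5, 51], [359, 74, 145, 81, 5381], [537, 90, 23, 19, 323], [429, 117, 17, 11, 53], [287, 123, 45, 10, 236], [340, 131, 18, 8, 79], [285, 137, 15, 12, 98], [371, 142, 36, 18, 138], [326, 149, 188, 167, 9453], [269, 153, 55, 25, 529], [489, 156, 43, 27, 367], [434, 165, 19, 17, 156], [246, 166, 23, 32, 516], [456, 178, 40, 14, 150], [236, 180, 9, 9, 61], [297, 182, 14, 11, 101], [221, 217, 29, 29, 395], [164, 235, 56, 29, 478], [170, 253, 39, 18, 96], [234, 273, 33, 19, 245], [237, 284, 25, 13, 51], [371, 284, 26, 32, 239], [484, 298, 76, 122, 3530], [428, 306, 30, 48, 592]]
```

View pics/end.png

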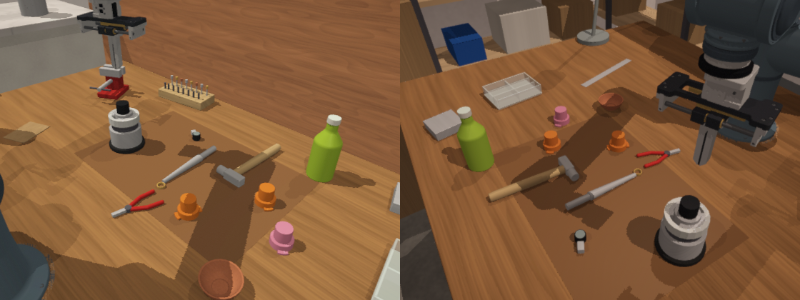

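The lid is on the barrel, the arm is clear of everything, and the other things are where they were (the other image differences are moving shadows). Handing in.

```bash
python3 -c "
from bench import *
print(sign_off())"
```

```text
the job is handed in; nothing more can be done
None
```

The lid is on the barrel and locked as far as I can check. I handed the job in at about 25 s with the arm well clear.

**What I did:** I picked the steel lid up by its black knob and lowered it through the gaps onto the spring. I pressed until it bottomed, turned it clockwise to the stop, eased off the pressure and let go.

**Checks that agree it is locked:**
- **Stop:** the turning torque levelled off at about 0.8 Nm while the fingers began to slip on the knob. That came after about 67° of tool turn, slip included, against the stated 61 to 64°.
- **Height:** a light touch (about 6 N) on the knob top after release met at z ≈ 0.151 m. The locked height works out at 0.1507 m.
- **Pictures:** both gaps are empty of lugs, and the other things on the bench look unmoved.

**Checks that were weak or disagreed:**
- **Knob fit:** fitting the knob shape in the camera images was inconclusive. The combined fit put the top at 0.149 m, and the single-camera fits scattered widely, so I relied on the touch.
- **Pressing force:** the press peaked briefly at about 28 N when the pad bottomed, close to the 30 N limit. I eased off at once, and turned at about 11 to 15 N until the stop, where the last push reached about 21 N.

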